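# Load a pin in the demagnetiser and hold its spring-return switch on step three

### The job

The hardened locating pin has picked up magnetism: slide it nose first into the coil tunnel of the bench demagnetiser until its square head sits fully home against the tunnel mouth, with the switch still off, and let go of it. Then swing the spring-return step switch clockwise past its first two clicks to the third, full-strength step and finish while still holding it there, since it snaps back to off when released. Leave the two collets and the ring gauge alone.

Things in the scene. Friction and masses are not known exactly. Their poses are not given: they have to be found in the camera images.
- locating_pin: Loose bright steel pin, 0.3 kg, lying level on a flat of its square head. Head 26 x 26 mm, 42 mm long; from one end of it a centred round shank stands out, 18 mm thick, 58 mm long, its last 10 mm tapering to an 11 mm nose. Origin: middle of the head's underside, 13 mm below the centreline. x runs along the pin towards the nose, z up. Centre of mass on the centreline, 16 mm nose-ward of the origin.
- pin_shoulder (a point): On the pin's centreline, where the shank leaves the head (the flat face that comes up against the tunnel mouth). Axes as the pin's.
- pin_nose (a point): On the pin's centreline, at the tip of the nose, 58 mm beyond the shoulder. Axes as the pin's.
- demagnetiser: Bench demagnetiser, fixed, 116 deep (x), 186 wide (y), 82 mm high, the lever on top up to 106 mm. Origin: on the bench under its middle; x points from front to back, y to its left seen from the front. Left half: round coil lying between two upright black end plates (80 wide, up to 82 mm high), a tunnel through them along x. Right half: grey box (78 mm high), step switch on top.
- tunnel_mouth (a point): Centre of the tunnel mouth, in the front face of the front end plate, 45 mm above the bench. The tunnel is level and round, 20 mm in diameter, 110 mm long, open at the back, with a 2.5 mm chamfer at the mouth, and runs along the demagnetiser's +x (axes as the demagnetiser's). The face round it is flat; only the foot plate juts 3 mm forward, up to 8 mm high.
- step_switch (a joint): Switch angle in rad, growing clockwise seen from above: 0 off, steps 1, 2, 3 at 0.42, 0.84, 1.26, end stop 1.30. The lever points to the demagnetiser's front, 0.63 rad towards its right (-y) when off, 0.63 rad towards its left at step 3. A spring returns it to off from every step: 0.09 N m at off, 0.28 at step 3; clicks between the steps add up to 0.05. One, two, three dots mark the steps.
- switch_axis (a point): On the vertical axis of the step switch, at 94 mm above the bench, fixed to the demagnetiser.
- lever_grip (a point): On the lever's centreline, 50 mm out from the switch axis, at mid height (96 mm above the bench); turns with the switch. The lever is black, 14 mm wide with upright sides, 20 mm high (86 to 106 mm above the bench), reaches 66 mm out from the axis and has 8 mm of air under it.
- collet_1: Steel spring collet standing on the bench, 26 mm across, 35 mm high; a bystander. Origin under its centre.
- collet_2: Another such collet; a bystander. Origin under its centre.
- ring_gauge: Black ring gauge lying flat, 58 mm across, 16 mm high; a bystander. Origin under its centre.

How it is judged:
On the way, in this order (a step that is already met when the one before it is completed fails the run):
1. the pin sits fully home in the tunnel, let go, with the switch off (distance between pin_shoulder and tunnel_mouth below 0.004 m and x of pin_nose in the frame of tunnel_mouth above 0.053 m and angle between the x axis of locating_pin and the x axis of demagnetiser, either way round below 0.1 rad and contact force between each of the arm, the fingers and locating_pin below 0.3 N and value of joint step_switch below 0.15 rad), for 0.2 s.
2. the switch is turned to its third step (value of joint step_switch above 1.16 rad), for 0.2 s.
At the end, for the whole second after the job is handed in: The robot holds the lever (over 1.5 N of contact) still at the third step (over 1.16 rad, slower than 0.1 rad/s); the pin lies untouched in the tunnel, nose inside, in line within 0.1 rad, its shoulder within 4 mm of the centre of the mouth; nothing else presses the lever (value of joint step_switch above 1.16 rad and velocity of joint step_switch between -0.1 and 0.1 rad/s and contact force between any of the fingers, the arm and step_switch above 1.5 N and contact force between locating_pin and step_switch below 0.1 N and contact force between each of the arm, the fingers and locating_pin below 0.3 N and distance between pin_shoulder and tunnel_mouth below 0.004 m and x of pin_nose in the frame of tunnel_mouth above 0.053 m and angle between the x axis of locating_pin and the x axis of demagnetiser, either way round below 0.1 rad); the arm keeps its last pose, push and grip.
It fails at once if a collet or the ring gauge is pushed more than 15 mm from its place (distance of any of collet_1, collet_2, ring_gauge from where it was at the start of the episode above 0.015 m).
It also fails if it takes over 64 s, if anything falls off the work surface, if the arm or the gripper's body presses on something with over 40 N, if the wrist force passes 120 N, or if a joint passes its speed limit or range.

### The arm

A 6-joint arm with a two-finger parallel gripper is mounted at the origin on a cart in front of the work surface, level with it; the furniture and walls round the work are solid. World frame = base frame: x ahead of the robot, y to its left, z up, the work surface at z = 0. Lengths are in m, angles in rad, forces in N, time in s.
With the tool pointing down it reaches from about 0.375 to 0.975 m from the base axis. Payload 3.8 kg.
Tool frame: the origin (TCP) lies at the very end of the fingers, on their centre line; the grasp point (between the pads) lies bot.hold_point_z behind it (bot.hold_point_z is the distance from the TCP to the grasp point, in m); z points along the fingers, y is the line along which they close (so a half turn about z gives the same grasp; the last joint's range is limited). The gripper opens to 85 mm and grips with 20 to 120 N. Pads are 22 mm wide; open, the fingers measure 114 mm over their backs; the gripper's body (76 mm by 85 mm) begins 54 mm behind the grasp point. The pads swing forward as they close: fully open they stand 13 mm farther back than shut.
Start: joints at [-1.269, 0.264, 1.604, -0, 1.274, -0.037], TCP at [0.224, -0.637, 0.231] pointing down, gripper open.
Joint ranges: [-2.63, 2.63], [-0.94, 2.18], [0.31, 2.57], [-1.31, 4.45], [0, 2.66], [-2.55, 2.55]. Speed limits (rad/s): [2.57, 2.57, 3.14, 3.14, 3.14, 3.14].

### API

Orientations are given as a rotation vector (axis times angle).
In Python, from workcell import bot gives the robot as it stands.
- The arm moves only by the tool jog_arm, called after "Request:" as name(argument=value, ...) on one line, values as JSON. Schema: {"type":"object","properties":{"motion":{"type":"array","items":{"type":"array","items":{"type":"array","items":{"type":"number"},"minItems":4,"maxItems":4},"minItems":1,"maxItems":5},"minItems":1,"maxItems":1},"aperture":{"type":"number"},"grip_force":{"type":"number"},"only":{"type":"string"},"quiet":{"type":"boolean"},"lines":{"type":"string"}},"required":["motion"],"additionalProperties":false}. motion is a list that holds a single list of rows (three levels of brackets), with 1 to 5 rows, each of 4 numbers: dx, dy, dz in m, then a turn about the tool's z in rad; each row shifts and turns the commanded pose from where the row before left it, along the tool's axes as they then stand; what a row does not reach is not made up. A row lasts 1/8 s, in which the tool goes at most 0.0625 m and 0.188 rad, less where a joint would pass 70% of its speed; a pose out of reach is approached as far as the arm can. aperture is the opening from 0.0 (shut) to 1.0 (fully open), set as the call begins (left out keeps the last). The fingers move at their own pace and stop on an object; grip_force is the grip in N (left out, the last holds). Time passes only in rows, so rows that do not move let the fingers close. The tool returns the time, the measured TCP pose, the force, the opening and the grip force at its end. only (a regular expression) keeps the lines of the reply that match it, lines (a string "A,B") keeps lines A to B, and quiet returns only ok. Input that does not fit is refused with a message, and nothing moves.
- bot.read_state(): the state, without advancing time (a new reading comes with each control period).
- bot.read_camera(name): name is "scene" or "top" or "wrist"; returns the picture (400x640x3 uint8, red, green, blue); there is no depth.
- bot.camera_info(name): a dict with "intrinsics" (3x3 intrinsics, pixels), "extrinsics" (4x4, takes a point from camera to world coordinates). Camera axes: x right, y down, z forward; pixel columns grow to the right and rows downward; lengths in m; the calibration is good to about 2 mm. A picture is of the moment at which its call begins: read the wrist's pose just before it. camera_info takes no time and is no camera call; for the wrist camera it gives the pose at the moment of the call.
- bot.finish_job(): hands the job in; it is judged then, once.
The state is a dict: "time": time; "q": joint angles; "joint_vel": joint speeds; "joint_torque": joint torques, N m; "tool_pos": TCP position; "tcp_rot": TCP orientation; "wrist_force": force on the tool from outside, world axes, zero at the start; "torque": the same for the moment, N m; "width": opening from 0.0 (shut) to 1.0 (fully open); "grip_force": force on a finger pad.
Only numpy, scipy, OpenCV 4.12 (cv2) and the standard library are available. Lean on these libraries where they do the work, as an engineer would, in place of code of your own. Each camera call takes 0.05 s, during which the arm holds its last target. There are 200 camera calls.

## Working session

There is one attempt and no reset: what is moved stays moved. The work goes in short steps, Python scripts to look and compute and a tool call to move; the robot and the scene stay as the last step left them, time stands still between calls to the robot, and variables do not carry over. Pictures are saved under pics/ and viewed, at most 10 in all, crops included, and the job is handed in when it is done.

```bash
ls; mkdir -p pics; python3 - <<'E'
from workcell import bot
import cv2,numpy as np
print(bot.hold_point_z); s=bot.read_state(); print(s)
for n in("scene","top"):
    im=bot.read_camera(n); cv2.imwrite(f"pics/{n}0.png",im[...,::-1]); i=bot.camera_info(n); print(np.round(i["intrinsics"],1).tolist(),np.round(i["extrinsics"],4).tolist())
E
```

```text
pics
workcell.py
0.0187
{'time': 0.0, 'q': array([-1.26889184e+00,  2.64771241e-01,  1.60537950e+00,  9.46946641e-06,
        1.27373583e+00, -3.69469866e-02]), 'joint_vel': array([-0.00060369, -0.00098139,  0.00021016, -0.00072498, -0.00043315,
        0.00031936]), 'joint_torque': array([ 3.97270969e-04, -5.15107799e+01, -3.67317116e+01,  8.80017637e-05,
        1.29002100e-02,  1.30745966e-05]), 'tool_pos': array([ 0.22412197, -0.63591443,  0.2299469 ]), 'tcp_rot': array([-3.09436885e+00, -5.29335931e-01,  4.61533299e-04]), 'wrist_force': array([-0.66477414, -0.80488263, -0.24846745]), 'torque': array([ 0.03437405, -0.04167786, -0.02608709]), 'grip_force': 0.0, 'width': 0.9984885470434817}
[[458.1, 0.0, 322.0], [0.0, 458.1, 197.1], [0.0, 0.0, 1.0]] [[-0.7374, -0.3259, 0.5916, -0.0207], [-0.6754, 0.3549, -0.6464, 0.8369], [0.0006, -0.8763, -0.4818, 0.5738], [0.0, 0.0, 0.0, 1.0]]
[[415.0, 0.0, 326.5], [0.0, 415.0, 199.4], [0.0, 0.0, 1.0]] [[0.0233, -0.9825, 0.1847, 0.4047], [-0.9997, -0.023, 0.0041, 0.1894], [0.0002, -0.1847, -0.9828, 1.0057], [0.0, 0.0, 0.0, 1.0]]
```

View pics/top0.png

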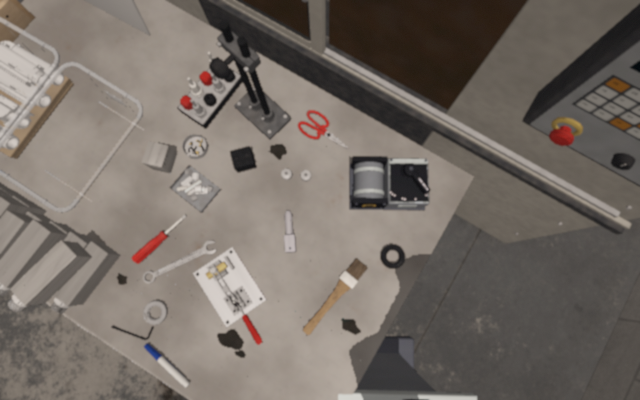

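View pics/scene0.png

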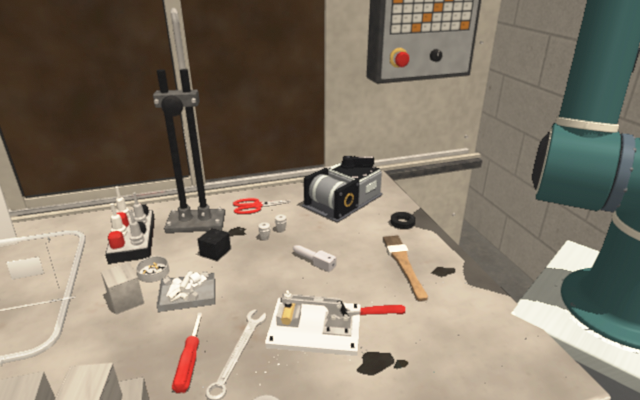

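Top view: the pin has its head at about (291,243) and its nose at (288,211). The demagnetiser spans (350–428, 157–209) with the lever near (420,185), and the ring is at (393,256). The collets are at (286,174) and (306,175). I'll zoom in to get exact pixels.

```bash
python3 - <<'E'
import cv2,numpy as np
t=cv2.imread("pics/top0.png");s=cv2.imread("pics/scene0.png")
a=cv2.resize(t[145:265,275:435],None,fx=5,fy=5,interpolation=cv2.INTER_CUBIC)
b=cv2.resize(s[150:280,285:415],None,fx=4.5,fy=4.5,interpolation=cv2.INTER_CUBIC)
for im,f,x0,y0,w,h in((a,5,275,145,160,120),(b,4.5,285,150,130,130)):
    for k in range(0,w,20): cv2.putText(im,str(x0+k),(int(k*f),10),0,.35,(0,255,255),1); cv2.line(im,(int(k*f),0),(int(k*f),int(h*f)),(0,160,160),1)
    for k in range(0,h,20): cv2.putText(im,str(y0+k),(0,int(k*f)+10),0,.35,(0,255,255),1); cv2.line(im,(0,int(k*f)),(int(w*f),int(k*f)),(0,160,160),1)
cv2.imwrite("pics/a.png",a);cv2.imwrite("pics/b.png",b)
E
```

```text
(no output)
```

View pics/a.png

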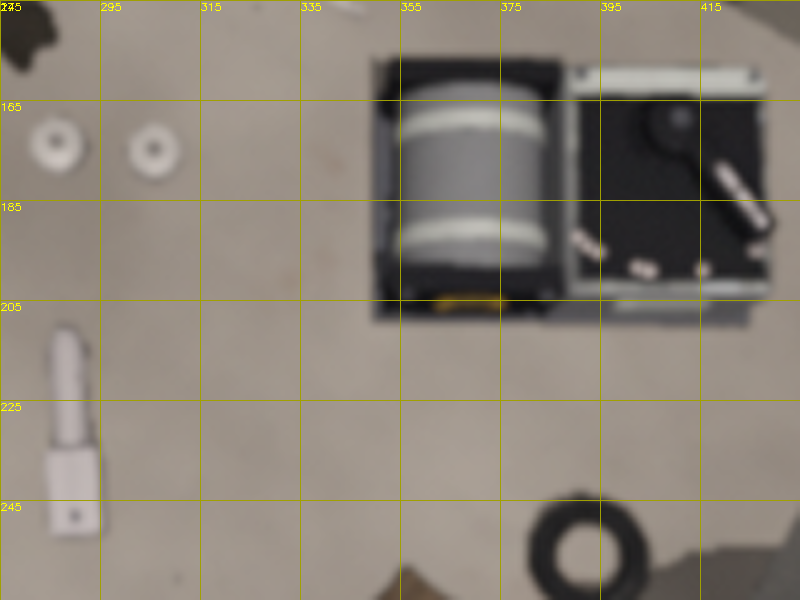

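View pics/b.png

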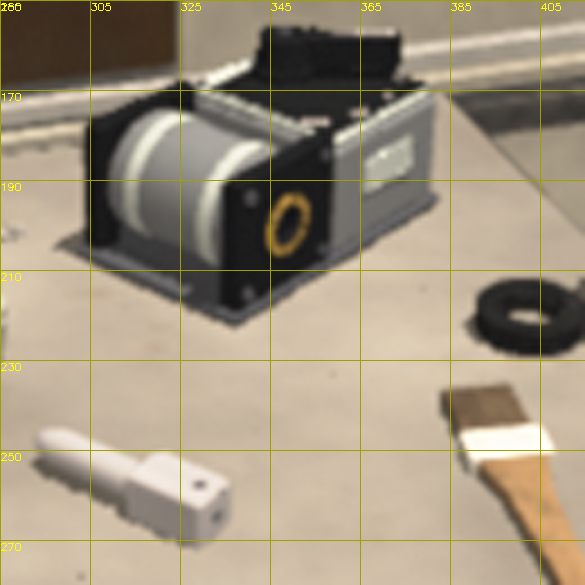

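```bash
cat > h.py <<'E'
import numpy as np
from workcell import bot
def ray(cam,u,v,z):
    i=cam if isinstance(cam,dict) else bot.camera_info(cam)
    K,E=np.array(i["intrinsics"]),np.array(i["extrinsics"])
    d=E[:3,:3]@np.linalg.solve(K,[u,v,1]); o=E[:3,3]; return (o+d*(z-o[2])/d[2])[:3]
T=lambda u,v,z:ray("top",275+u/5-.4,145+v/5-.4,z)
S=lambda u,v,z:ray("scene",285+u/4.5-.4,150+v/4.5-.4,z)
E
python3 - <<'E'
from h import *
P=lambda n,p:print(n,np.round(p,4))
for n,a in dict(headFL=(46,449,.026),headFR=(97,449,.026),headBR=(101,533,.026),headBL=(52,535,.026),nose=(65,328,.015),shoulderC=(71,449,.022),
 axis=(680,117,.104),leverend=(768,225,.106),dot1=(702,270,.079),dot2=(643,269,.079),dot3=(588,243,.079),boxFL=(575,285,.078),boxFR=(765,288,.078),boxBL=(575,72,.078),boxBR=(763,72,.078),footFL=(372,322,.008),footBL=(375,60,.008),footFR=(748,326,.008),
 c1=(57,140,.035),c2=(154,148,.035),ring=(588,555,.016)).items(): P(n,T(*a))
for n,a in dict(mouth=(288,224,.045),plateTL=(222,188,.082),plateTR=(333,130,.082),boxFRt=(436,93,.078),footFL=(236,325,.002),footFR=(437,200,.002),headNR=(228,487,.026),headNL=(128,480,.026),headBL=(160,452,.026),headRR=(196,512,.026),nose=(38,440,.013)).items(): P("S "+n,S(*a))
E
```

```text
headFL [0.5023 0.2925 0.026 ]
headFR [0.5029 0.2684 0.026 ]
headBR [0.4635 0.265  0.026 ]
headBL [0.462 0.288 0.026]
nose [0.5622 0.287  0.015 ]
shoulderC [0.503  0.2811 0.022 ]
axis [0.6503 0.0063 0.104 ]
leverend [ 0.6012 -0.0316  0.106 ]
dot1 [ 0.5855 -0.0078  0.079 ]
dot2 [0.5853 0.019  0.079 ]
dot3 [0.5968 0.044  0.079 ]
boxFL [0.5774 0.0498 0.078 ]
boxFR [ 0.578  -0.0365  0.078 ]
boxBL [0.6778 0.0494 0.078 ]
boxBR [ 0.6798 -0.0377  0.078 ]
footFL [0.5698 0.1383 0.008 ]
footBL [0.7022 0.1385 0.008 ]
footFR [ 0.5721 -0.0448  0.008 ]
c1 [0.6506 0.2926 0.035 ]
c2 [0.6477 0.2457 0.035 ]
ring [0.4591 0.035  0.016 ]
S mouth [0.5746 0.0931 0.045 ]
S plateTL [0.5815 0.1388 0.082 ]
S plateTR [0.5812 0.0491 0.082 ]
S boxFRt [ 0.5726 -0.0326  0.078 ]
S footFL [0.5736 0.1351 0.002 ]
S footFR [ 0.5774 -0.0483  0.002 ]
S headNR [0.4623 0.2699 0.026 ]
S headNL [0.4986 0.2962 0.026 ]
S headBL [0.5026 0.2708 0.026 ]
S headRR [0.4606 0.2932 0.026 ]
S nose [0.5639 0.289  0.013 ]
```

Both cameras agree. The pin head is centred near (0.482, 0.279) with yaw about 0.1. The mouth is near (0.575, 0.094), and the demagnetiser yaw is about 0. Next I move above the pin.

Request:
jog_arm(motion=[[[0,0,0,0.125],[0,0,0,0.125],[0.035,-0.045,0,0],[0.035,-0.045,0,0],[0.035,-0.045,0,0]]], aperture=1.0, grip_force=40)

```text
time: 0.72
tool_pos: [0.3174, -0.4912, 0.2306]
tcp_rot: [-3.138, -0.138, 0.0]
wrist_force: [0.3, 0.3, 0.0]
width: 0.998
grip_force: 0.0
```

Request:
jog_arm(motion=[[[0.035,-0.045,0,0],[0.035,-0.045,0,0],[0.035,-0.045,0,0],[0.035,-0.045,0,0],[0.02,-0.055,0,0]]])

```text
time: 1.35
tool_pos: [0.4565, -0.243, 0.231]
tcp_rot: [-3.138, -0.139, -0.0]
wrist_force: [0.9, 0.3, -0.0]
width: 1.005
grip_force: 0.0
```

Request:
jog_arm(motion=[[[0.02,-0.055,0,0],[0.02,-0.055,0,0],[0.02,-0.055,0,0],[0.02,-0.055,0,0],[0.02,-0.055,0,0]]])

```text
time: 1.98
tool_pos: [0.5306, 0.0401, 0.231]
tcp_rot: [3.138, 0.14, -0.0]
wrist_force: [1.0, -0.1, 0.4]
width: 0.999
grip_force: 0.0
```

```bash
cat >> h.py <<'E'
from scipy.spatial.transform import Rotation as Ro
def to(x,y,z,yaw):
    s=bot.read_state(); R=Ro.from_rotvec(s["tcp_rot"]).as_matrix()
    psi=np.arctan2(R[1,0],R[0,0])
    print("t",round(s["time"],2),"tcp",np.round(s["tool_pos"],4),"psi",round(psi,4),"tilt",np.round(R[:2,2],4),"F",np.round(s["wrist_force"],1),"w",round(s["width"],3),"g",round(s["grip_force"],1),
     "tool d",np.round(R.T@(np.array([x,y,z])-s["tool_pos"]),4),"turn",round(psi-yaw,4))
E
python3 -c "
from h import *
to(.482,.279,.23,.1)"
```

```text
t 1.98 tcp [0.5306 0.0401 0.231 ] psi 0.0889 tilt [-0.0002 -0.0001] F [ 1.  -0.1  0.4] w 0.999 g 0.0 tool d [-0.0272 -0.2423  0.001 ] turn -0.0111
```

```bash
cat >> h.py <<'E'
import cv2,pickle
def snap(n):
    i=bot.camera_info("wrist"); im=bot.read_camera("wrist"); cv2.imwrite(f"pics/{n}.png",im[...,::-1]); pickle.dump(i,open(f"pics/{n}.pkl","wb")); print(n,np.round(i["extrinsics"],4).tolist())
E
python3 -c "
from h import *
snap('w1')"
```

```text
w1 [[0.0901, -0.9594, -0.2672, 0.599], [-0.9959, -0.0867, -0.0245, 0.0461], [0.0004, 0.2683, -0.9633, 0.3725], [0.0, 0.0, 0.0, 1.0]]
```

Request:
jog_arm(motion=[[[-0.0072,-0.0423,0,0],[-0.005,-0.05,0,0],[-0.005,-0.05,0,0],[-0.005,-0.05,0,0],[-0.005,-0.05,0,-0.0111]]])

```text
time: 2.65
tool_pos: [0.4814, 0.2783, 0.2309]
tcp_rot: [3.137, 0.157, -0.001]
wrist_force: [0.6, 0.3, -0.3]
width: 0.997
grip_force: 0.0
```

Request:
jog_arm(motion=[[[0,0,0,0],[0,0,0,0]]])

```text
time: 2.9
tool_pos: [0.4818, 0.2766, 0.2308]
tcp_rot: [3.137, 0.158, -0.001]
wrist_force: [-0.7, -0.1, 0.5]
width: 0.997
grip_force: 0.0
```

```bash
python3 -c "
from h import *
snap('w2')
to(.482,.279,.23,.1)
cv2.imwrite('pics/w12.png',np.vstack([cv2.resize(cv2.imread(f'pics/w{k}.png'),(480,300)) for k in (1,2)]))"
```

```text
w2 [[0.1018, -0.9582, -0.2675, 0.5503], [-0.9948, -0.0977, -0.0286, 0.2835], [0.0013, 0.269, -0.9631, 0.3722], [0.0, 0.0, 0.0, 1.0]]
t 2.95 tcp [0.4821 0.2761 0.2309] psi 0.0995 tilt [-0.0006 -0.001 ] F [ 0.3  0.5 -0.1] w 1.003 g 0.0 tool d [ 0.0002 -0.0029  0.0009] turn -0.0005
```

View pics/w12.png

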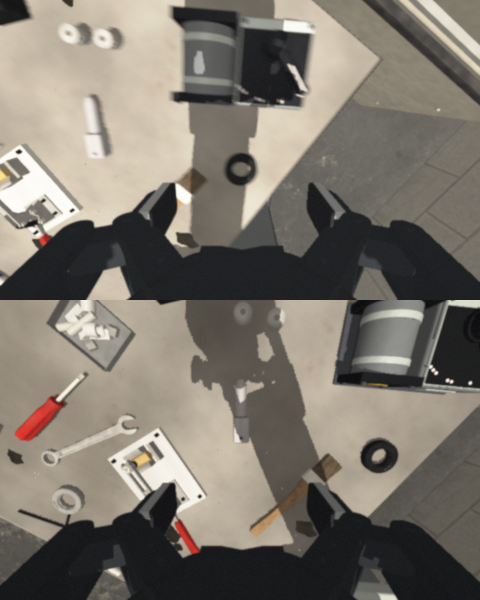

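The wrist views show w1 with the demagnetiser at top right and w2 with the pin at about (240,410 in the montage). I'll crop both at full resolution to refine the pin and the demagnetiser yaw.

```bash
python3 - <<'E'
import cv2,numpy as np
def crop(n,x0,y0,w,h,f):
    im=cv2.resize(cv2.imread(f"pics/{n}.png")[y0:y0+h,x0:x0+w],None,fx=f,fy=f,interpolation=cv2.INTER_CUBIC)
    im=cv2.convertScaleAbs(im,alpha=1.3,beta=15)
    for k in range(0,w,20): cv2.putText(im,str(x0+k),(int(k*f),10),0,.35,(0,255,255),1); cv2.line(im,(k*f,0),(k*f,4),(0,255,255),1)
    for k in range(0,h,20): cv2.putText(im,str(y0+k),(0,int(k*f)+4),0,.35,(0,255,255),1)
    return im
a=crop("w1",220,0,110,150,4); b=crop("w2",290,90,70,120,5)
print(a.shape,b.shape)
cv2.imwrite("pics/c.png",np.hstack([a[:600],b[:600]]))
E
```

```text
(600, 440, 3) (600, 350, 3)
```

View pics/c.png

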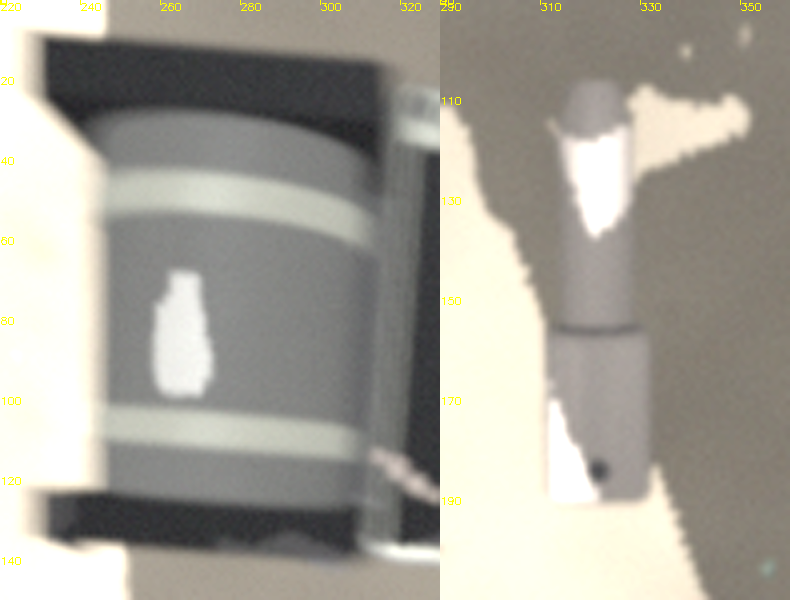

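```bash
python3 - <<'E'
from h import *
w1=pickle.load(open("pics/w1.pkl","rb"));w2=pickle.load(open("pics/w2.pkl","rb"))
for n,u,v,z in(("FL",548,329,.026),("FR",648,330,.026),("BR",648,501,.026),("BL",547,501,.026),("shankL",566,320,.013),("shankR",632,320,.013),("shL2",566,180,.013),("shR2",633,180,.013),("nose",597,80,.015)):
    print(n,np.round(ray(w2,290+(u-440)/5-.4,90+v/5-.4,z),4))
for n,u,v,z in(("frontL",45,536,.082),("frontR",355,560,.082),("backL",45,38,.082),("backR",375,64,.082)):
    print(n,np.round(ray(w1,220+u/4-.4,v/4-.4,z),4))
E
```

```text
FL [0.5049 0.2915 0.026 ]
FR [0.507  0.2679 0.026 ]
BR [0.4655 0.2633 0.026 ]
BL [0.4629 0.2879 0.026 ]
shankL [0.5058 0.2876 0.013 ]
shankR [0.5075 0.2715 0.013 ]
shL2 [0.5391 0.2908 0.013 ]
shR2 [0.5407 0.2748 0.013 ]
nose [0.5625 0.2857 0.015 ]
frontL [0.5753 0.1334 0.082 ]
frontR [0.5764 0.0576 0.082 ]
backL [0.6825 0.134  0.082 ]
backR [0.684  0.0615 0.082 ]
```

Request:
jog_arm(motion=[[[0.0022,-0.0024,0.05,0],[0,0,0.06,0],[0,0,0.055,0],[0,0,0.04,0],[0,0,0.02,0]]])

```text
time: 3.58
tool_pos: [0.4825, 0.2768, 0.0033]
tcp_rot: [3.136, 0.153, -0.007]
wrist_force: [0.3, -0.2, 0.5]
width: 1.0
grip_force: 0.0
```

Request:
jog_arm(motion=[[[0,0,0,0],[0,0,0,0]]])

```text
time: 3.82
tool_pos: [0.4853, 0.2793, 0.0074]
tcp_rot: [-3.137, -0.155, -0.002]
wrist_force: [0.1, -0.2, 0.4]
width: 1.001
grip_force: 0.0
```

```bash
python3 -c "
from h import *
to(.4845,.2787,.004,.1)"
```

```text
t 3.83 tcp [0.4853 0.2793 0.0074] psi 0.0985 tilt [0.0014 0.0007] F [ 0.1 -0.2  0.4] w 1.001 g 0.0 tool d [-0.0008  0.0005  0.0034] turn -0.0015
```

Request:
jog_arm(motion=[[[0,0,0.003,0],[0,0,0,0],[0,0,0,0],[0,0,0,0],[0,0,0,0]]], aperture=0.0, grip_force=60)

```text
time: 4.45
tool_pos: [0.4846, 0.2801, 0.004]
tcp_rot: [-3.137, -0.157, -0.002]
wrist_force: [-0.8, -1.6, 5.0]
width: 0.293
grip_force: 60.5
```

Request:
jog_arm(motion=[[[0,0,0,0],[0,0,0,0],[0,0,0,0]]])

```text
time: 4.82
tool_pos: [0.4846, 0.2801, 0.004]
tcp_rot: [-3.137, -0.157, -0.002]
wrist_force: [-1.0, -0.8, 6.2]
width: 0.29
grip_force: 60.5
```

```bash
python3 -c "
from h import *
to(.4845,.2787,.004,.1)"
```

```text
t 4.83 tcp [0.4846 0.2801 0.004 ] psi 0.1001 tilt [0.001  0.0005] F [-1.  -0.8  6.2] w 0.29 g 60.5 tool d [-0.0003  0.0014  0.    ] turn 0.0001
```

Request:
jog_arm(motion=[[[0,0,-0.03,0],[0,0,-0.03,0],[0,0,0,0.1],[0,0,0,0],[0,0,0,0]]])

```text
time: 5.45
tool_pos: [0.4829, 0.2792, 0.062]
tcp_rot: [3.14, 0.002, -0.004]
wrist_force: [0.5, -0.4, -3.9]
width: 0.292
grip_force: 59.6
```

```bash
python3 -c "
from h import *
to(.466,.094,.066,0)"
```

```text
t 5.45 tcp [0.4829 0.2792 0.062 ] psi 0.0016 tilt [-0.0024 -0.0012] F [ 0.5 -0.4 -3.9] w 0.292 g 59.6 tool d [-0.0172  0.1852 -0.0038] turn 0.0016
```

Request:
jog_arm(motion=[[[-0.01,0.045,0,0],[-0.009,0.05,0,0],[0,0.05,0,0],[0,0.04,0,0],[0,0,0,0]]])

```text
time: 6.08
tool_pos: [0.4639, 0.0924, 0.0623]
tcp_rot: [3.141, -0.004, -0.003]
wrist_force: [-0.8, 0.4, -3.1]
width: 0.292
grip_force: 60.2
```

Request:
jog_arm(motion=[[[0,0,0.025,0],[0,0,0,0],[0,0,0,0],[0,0,0,0]]])

```text
time: 6.58
tool_pos: [0.4658, 0.0953, 0.039]
tcp_rot: [-3.141, -0.001, -0.002]
wrist_force: [-0.5, 0.6, -2.5]
width: 0.296
grip_force: 60.1
```

```bash
python3 -c "
from h import *
to(.466,.094,.036,0)
snap('w3')
im=bot.read_camera('scene');cv2.imwrite('pics/s3.png',im[...,::-1])
a=cv2.resize(cv2.imread('pics/w3.png'),None,fx=1,fy=1)
b=cv2.resize(im[140:280,280:420,::-1],None,fx=4,fy=4,interpolation=cv2.INTER_CUBIC)
x=cv2.resize(a[0:240,260:420],None,fx=2.4,fy=2.4,interpolation=cv2.INTER_CUBIC)[:560,:240*1]
a2=cv2.resize(a[40:240,240:300+30],None,fx=2.6,fy=2.8,interpolation=cv2.INTER_CUBIC)
cv2.imwrite('pics/d.png',b)"
```

```text
t 6.58 tcp [0.4658 0.0953 0.039 ] psi 0.0009 tilt [0.0013 0.0002] F [-0.5  0.6 -2.5] w 0.296 g 60.1 tool d [0.0002 0.0013 0.003 ] turn 0.0009
w3 [[0.0022, -0.9637, -0.2669, 0.5342], [-1.0, -0.0021, -0.0006, 0.0953], [0.0001, 0.2669, -0.9637, 0.1806], [0.0, 0.0, 0.0, 1.0]]
```

View pics/d.png

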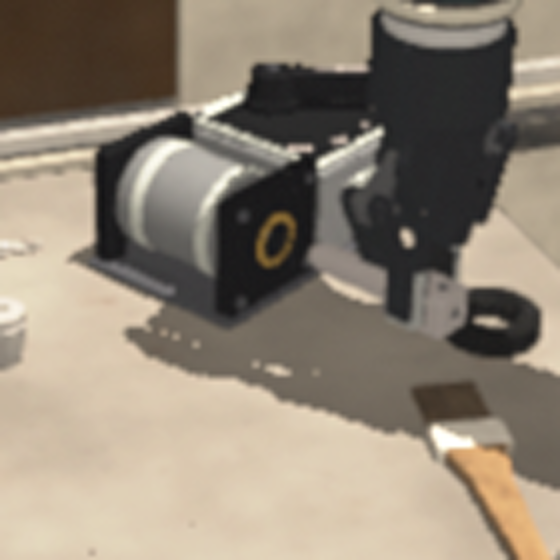

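View pics/w3.png

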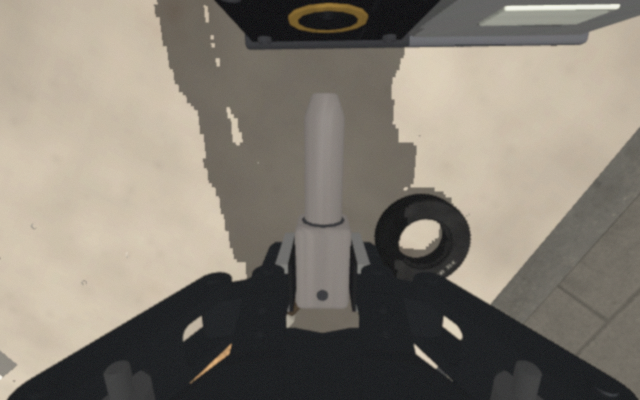

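```bash
python3 - <<'E'
from h import *
w=pickle.load(open("pics/w3.pkl","rb"))
for n,u,v,z in(("mouthc",328.5,18,.045),("ringL",289.5,18,.045),("ringR",367.5,18,.045),("noseL",310,96,.048),("noseR",338,96,.048),("shL",304,217,.048),("shR",342.5,217,.048),("footL",248,45,.002),("footR",585,42,.002),("footLt",248,39,.008),("footRt",588,36,.008)):
    print(n,np.round(ray(w,u,v,z),4))
im=cv2.imread("pics/w3.png"); hsv=cv2.cvtColor(im[:40],cv2.COLOR_BGR2HSV)
m=cv2.inRange(hsv,(12,110,90),(35,255,255)); ys,xs=np.nonzero(m); print(xs.min(),xs.max(),ys.min(),ys.max(),cv2.fitEllipse(cv2.convexHull(np.c_[xs,ys].astype(np.int32))))
E
```

```text
mouthc [0.5738 0.0928 0.045 ]
ringL [0.5737 0.1089 0.045 ]
ringR [0.5738 0.0767 0.045 ]
noseL [0.5431 0.1006 0.048 ]
noseR [0.5431 0.0885 0.048 ]
shL [0.4879 0.104  0.048 ]
shR [0.488  0.0854 0.048 ]
footL [0.5729 0.1366 0.002 ]
footR [ 0.5748 -0.0504  0.002 ]
footLt [0.5745 0.135  0.008 ]
footRt [ 0.5763 -0.0464  0.008 ]
289 367 3 31 ((327.58221435546875, 17.288190841674805), (29.025577545166016, 79.7869644165039), 88.41804504394531)
```

Request:
jog_arm(motion=[[[0,0.0025,0.0025,-0.01],[0,0,0,0],[0,0,0,0]]])

```text
time: 7.05
tool_pos: [0.465, 0.0922, 0.0358]
tcp_rot: [-3.142, -0.015, 0.0]
wrist_force: [0.0, -0.0, -4.0]
width: 0.29
grip_force: 60.2
```

```bash
python3 -c "
from h import *
to(.466,.0926,.036,0.01)"
```

```text
t 7.05 tcp [0.465  0.0922 0.0358] psi 0.0097 tilt [-0.  0.] F [ 0. -0. -4.] w 0.29 g 60.2 tool d [ 0.001  -0.0004 -0.0002] turn -0.0003
```

Request:
jog_arm(motion=[[[0.015,0,0,0],[0.015,0,0,0],[0.01,0,0,0],[0.005,0,0,0],[0,0,0,0]]])

```text
time: 7.68
tool_pos: [0.5104, 0.0927, 0.0356]
tcp_rot: [3.142, 0.015, -0.001]
wrist_force: [0.5, 1.0, -3.3]
width: 0.288
grip_force: 60.2
```

Request:
jog_arm(motion=[[[0.004,0,0,0],[0.004,0,0,0],[0.004,0,0,0],[0,0,0,0],[0,0,0,0]]])

```text
time: 8.3
tool_pos: [0.5219, 0.0928, 0.0357]
tcp_rot: [3.142, 0.016, -0.0]
wrist_force: [0.0, -0.3, -3.6]
width: 0.293
grip_force: 60.2
```

```bash
python3 -c "
from h import *
to(.554,.0934,.036,0.01)"
```

```text
t 8.3 tcp [0.5219 0.0928 0.0357] psi 0.0099 tilt [-0.0003 -0.    ] F [ 0.  -0.3 -3.6] w 0.293 g 60.2 tool d [ 0.0321 -0.0003 -0.0003] turn -0.0001
```

Request:
jog_arm(motion=[[[0.008,0,0,0],[0.008,0,0,0],[0.006,0,0,0],[0.004,0,0,0],[0,0,0,0]]])

```text
time: 8.93
tool_pos: [0.5484, 0.093, 0.0358]
tcp_rot: [3.142, 0.015, 0.0]
wrist_force: [0.3, -0.2, -2.6]
width: 0.29
grip_force: 60.2
```

Request:
jog_arm(motion=[[[0.002,0,0,0],[0.002,0,0,0],[0,0,0,0],[0,0,0,0]]])

```text
time: 9.43
tool_pos: [0.552, 0.0931, 0.0358]
tcp_rot: [-3.142, -0.016, 0.0]
wrist_force: [0.2, 0.5, -3.2]
width: 0.287
grip_force: 60.2
```

```bash
python3 -c "
from h import *
to(.554,.0934,.036,0.01)"
```

```text
t 9.43 tcp [0.552  0.0931 0.0358] psi 0.0099 tilt [-0.0001  0.    ] F [ 0.2  0.5 -3.2] w 0.287 g 60.2 tool d [ 0.002  -0.0003 -0.0002] turn -0.0001
```

Request:
jog_arm(motion=[[[0.0015,0,0,0],[0.001,0,0,0],[0,0,0,0],[0,0,0,0]]])

```text
time: 9.93
tool_pos: [0.5535, 0.0931, 0.0355]
tcp_rot: [3.141, 0.016, -0.003]
wrist_force: [-5.2, -0.1, -0.1]
width: 0.291
grip_force: 60.5
```

Request:
jog_arm(motion=[[[0.001,0,0,0],[0.001,0,0,0],[0,0,0,0],[0,0,0,0]]])

```text
time: 10.42
tool_pos: [0.5535, 0.0931, 0.0352]
tcp_rot: [3.141, 0.016, -0.01]
wrist_force: [-10.2, 0.3, 2.9]
width: 0.296
grip_force: 61.1
```

Request:
jog_arm(motion=[[[-0.001,0,0,0],[0,0,0,0],[0,0,0,0]]])

```text
time: 10.8
tool_pos: [0.5535, 0.0931, 0.0352]
tcp_rot: [3.141, 0.016, -0.006]
wrist_force: [-7.6, 0.2, 0.4]
width: 0.292
grip_force: 60.4
```

Request:
jog_arm(motion=[[[0,0,0,0],[0,0,0,0],[0,0,0,0],[0,0,0,0],[0,0,0,0]]], aperture=1.0)

```text
time: 11.42
tool_pos: [0.5558, 0.0931, 0.0359]
tcp_rot: [-3.142, -0.015, -0.001]
wrist_force: [-0.1, 0.5, 0.4]
width: 1.001
grip_force: 0.0
```

```bash
python3 -c "
from h import *
to(.554,.0934,.2,0.01)
snap('w4')
cv2.imwrite('pics/w4c.png',cv2.resize(cv2.imread('pics/w4.png')[0:300,200:480],None,fx=2,fy=2))"
```

```text
t 11.43 tcp [0.5558 0.0931 0.0359] psi 0.0098 tilt [0.0004 0.    ] F [-0.1  0.5  0.4] w 1.001 g 0.0 tool d [-0.0017 -0.0003 -0.1641] turn -0.0002
w4 [[0.0112, -0.9634, -0.2677, 0.6244], [-0.9999, -0.0107, -0.0033, 0.0938], [0.0003, 0.2677, -0.9635, 0.1774], [0.0, 0.0, 0.0, 1.0]]
```

View pics/w4c.png

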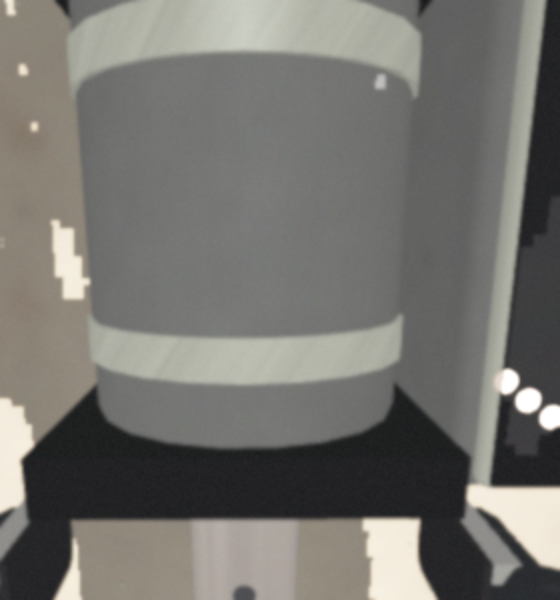

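Pin released. I'll rise and back off for one combined check of seating and the lever.

Request:
jog_arm(motion=[[[0,0,-0.03,0],[0,0,-0.05,0],[-0.02,0,-0.045,0],[-0.05,0.02,0,0],[0,0.03,0,0]]], aperture=0.0)

```text
time: 12.1
tool_pos: [0.4825, 0.0426, 0.1604]
tcp_rot: [-3.141, -0.019, 0.003]
wrist_force: [0.1, 0.2, -1.4]
width: -0.002
grip_force: 0.0
```

Request:
jog_arm(motion=[[[0,0,0,0],[0,0,0,0]]])

```text
time: 12.35
tool_pos: [0.4865, 0.0427, 0.161]
tcp_rot: [-3.141, -0.014, -0.001]
wrist_force: [-0.5, 0.0, 0.1]
width: 0.003
grip_force: 0.0
```

```bash
python3 -c "
from h import *
to(.597,-.075,.15,0)
snap('w5')
im=bot.read_camera('scene')[...,::-1]
b=cv2.resize(im[150:270,300:420],(480,480),interpolation=cv2.INTER_CUBIC)
t=bot.read_camera('top')[...,::-1];cv2.imwrite('pics/t5.png',t)
w=cv2.imread('pics/w5.png')
W=bot.camera_info('wrist');K,E=np.array(W['intrinsics']),np.linalg.inv(W['extrinsics'])
p=K@(E@[.565,.093,.058,1])[:3];u,v=(p[:2]/p[2]).astype(int);print(u,v)
u0=max(0,min(640-80,u-40));v0=max(0,min(400-120,v-60));print(u0,v0)
a=cv2.resize(w[v0:v0+120,u0:u0+80],(320,480),interpolation=cv2.INTER_CUBIC)
cv2.imwrite('pics/e.png',np.hstack([a,b]))"
```

```text
t 12.35 tcp [0.4865 0.0427 0.161 ] psi 0.0091 tilt [0.0006 0.0005] F [-0.5  0.   0.1] w 0.003 g 0.0 tool d [0.1094 0.1187 0.011 ] turn 0.0091
w5 [[0.0105, -0.9635, -0.2676, 0.555], [-0.9999, -0.0102, -0.0026, 0.0432], [-0.0002, 0.2676, -0.9635, 0.3025], [0.0, 0.0, 0.0, 1.0]]
260 103
220 43
```

View pics/e.png

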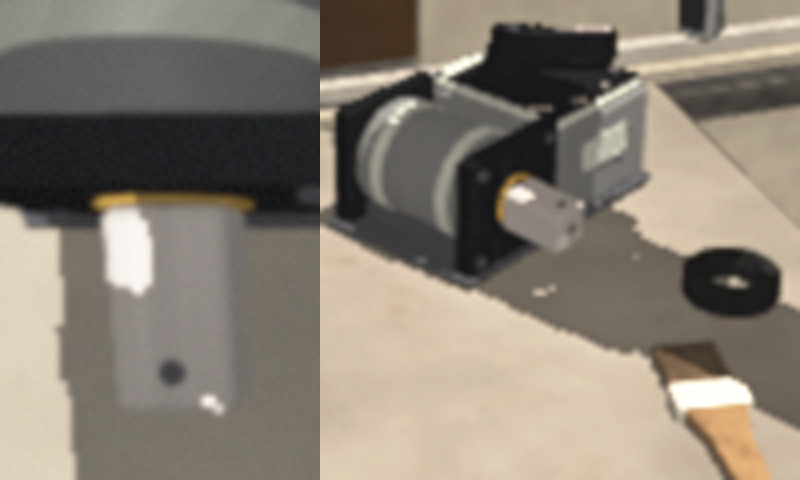

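The check picture shows the head flush with the gold ring at the mouth, so the pin is seated, and the switch is still off. Next I go to the right side of the lever with closed fingers.

Request:
jog_arm(motion=[[[0.01,0.04,0,0],[0.035,0.04,0,0],[0.045,0.039,0,0],[0.043,0,0,0],[0,0,0,0]]])

```text
time: 13.12
tool_pos: [0.6231, -0.0753, 0.1601]
tcp_rot: [-3.141, -0.016, -0.001]
wrist_force: [-0.8, 0.5, -0.5]
width: 0.001
grip_force: 0.0
```

Request:
jog_arm(motion=[[[0,0,0.03,0],[0,0,0.03,0],[0,0,0.012,0],[0,0,0,0],[0,0,0,0]]])

```text
time: 13.75
tool_pos: [0.6211, -0.0752, 0.0902]
tcp_rot: [3.141, 0.016, 0.003]
wrist_force: [0.9, 0.6, 0.5]
width: -0.003
grip_force: 0.0
```

```bash
python3 -c "
from h import *
to(.620,-.05,.089,0)"
```

```text
t 13.75 tcp [ 0.6211 -0.0752  0.0902] psi 0.0102 tilt [ 0.0021 -0.0003] F [0.9 0.6 0.5] w -0.003 g 0.0 tool d [-0.0009 -0.0252  0.0012] turn 0.0102
```

Request:
jog_arm(motion=[[[0,-0.015,0,0],[0,-0.01,0,0],[0,-0.005,0,0],[0,-0.004,0,0],[0,0,0,0]]])

```text
time: 14.38
tool_pos: [0.6202, -0.042, 0.0891]
tcp_rot: [3.14, 0.017, 0.001]
wrist_force: [0.0, -4.7, 0.9]
width: -0.001
grip_force: 1.9
```

Request:
jog_arm(motion=[[[-0.003,-0.006,0,0],[-0.003,-0.006,0,0],[-0.003,-0.006,0,0],[-0.003,-0.006,0,0],[0,0,0,0]]])

```text
time: 15.0
tool_pos: [0.6083, -0.017, 0.089]
tcp_rot: [-3.142, -0.016, -0.003]
wrist_force: [2.8, -3.1, -0.6]
width: -0.0
grip_force: 1.8
```

Request:
jog_arm(motion=[[[-0.003,-0.006,0,0],[-0.003,-0.006,0,0],[-0.002,-0.006,0,0],[0,-0.003,0,0],[0,0,0,0]]])

```text
time: 15.62
tool_pos: [0.5999, 0.003, 0.0891]
tcp_rot: [3.141, 0.016, 0.001]
wrist_force: [1.5, -5.6, 0.5]
width: -0.001
grip_force: 2.3
```

Request:
jog_arm(motion=[[[0,-0.003,0,0],[0,-0.003,0,0],[0,-0.002,0,0],[0,0,0,0],[0,0,0,0]]])

```text
time: 16.25
tool_pos: [0.5992, 0.011, 0.0887]
tcp_rot: [3.141, 0.016, -0.001]
wrist_force: [0.3, -4.9, 0.3]
width: 0.0
grip_force: 2.1
```

Request:
jog_arm(motion=[[[0,-0.002,0,0],[0,-0.002,0,0],[0,0,0,0],[0,0,0,0]]])

```text
time: 16.75
tool_pos: [0.5988, 0.0148, 0.0886]
tcp_rot: [3.14, 0.016, -0.002]
wrist_force: [-0.6, -6.2, -0.0]
width: 0.0
grip_force: 2.5
```

Request:
jog_arm(motion=[[[0,-0.0015,0,0],[0,0,0,0],[0,0,0,0]]])

```text
time: 17.12
tool_pos: [0.5988, 0.0158, 0.0885]
tcp_rot: [3.14, 0.016, -0.002]
wrist_force: [-0.4, -7.4, 0.2]
width: 0.003
grip_force: 3.1
```

Request:
jog_arm(motion=[[[0,-0.0015,0,0],[0,0,0,0],[0,0,0,0]]])

```text
time: 17.5
tool_pos: [0.5987, 0.0173, 0.0885]
tcp_rot: [3.14, 0.016, -0.002]
wrist_force: [-0.2, -6.2, 0.5]
width: 0.001
grip_force: 3.0
```

Request:
jog_arm(motion=[[[0,-0.0015,0,0],[0,0,0,0],[0,0,0,0]]])

```text
time: 17.88
tool_pos: [0.5988, 0.0178, 0.0885]
tcp_rot: [3.138, 0.016, -0.002]
wrist_force: [-0.0, -11.0, 0.8]
width: 0.002
grip_force: 4.2
```

Request:
jog_arm(motion=[[[0,-0.001,0,0],[0,0,0,0],[0,0,0,0],[0,0,0,0]]])

```text
time: 18.38
tool_pos: [0.5988, 0.0181, 0.0885]
tcp_rot: [3.137, 0.016, -0.002]
wrist_force: [0.2, -12.6, -0.3]
width: -0.003
grip_force: 5.1
```

Request:
jog_arm(motion=[[[0,0,0,0],[0,0,0,0],[0,0,0,0],[0,0,0,0]]])

```text
time: 18.88
tool_pos: [0.5988, 0.0181, 0.0885]
tcp_rot: [3.137, 0.016, -0.002]
wrist_force: [0.5, -12.8, 0.4]
width: -0.001
grip_force: 5.1
```

```bash
python3 - <<'E'
from h import *
# lever and pin check: bright stripe of lever and pin head in the top picture
im=bot.read_camera("top")[...,::-1]; cv2.imwrite("pics/t6.png",im)
i=bot.camera_info("top");K,E=np.array(i["intrinsics"]),np.linalg.inv(i["extrinsics"])
W=bot.read_camera("scene")[...,::-1]
d=np.abs(W.astype(int)-0); s=cv2.cvtColor(W,cv2.COLOR_BGR2GRAY)
m0=cv2.inRange(cv2.cvtColor(W[185:225,340:375],cv2.COLOR_BGR2HSV),(12,110,60),(35,255,255));print("gold px",np.count_nonzero(m0))
g=cv2.cvtColor(im,cv2.COLOR_BGR2GRAY)[190:235,355:385]; ys,xs=np.nonzero(g>0); print(g[:,14].tolist())
E
```

```text
gold px 31
[120, 116, 102, 86, 79, 79, 76, 62, 40, 25, 22, 21, 22, 32, 52, 83, 104, 114, 116, 115, 115, 115, 116, 116, 116, 116, 116, 113, 103, 88, 93, 109, 111, 99, 89, 91, 95, 95, 95, 96, 97, 97, 97, 97, 97]
```

```bash
python3 -c "
from workcell import bot
print(bot.finish_job())"
```

```text
the job is handed in; nothing more can be done
None
```

The pin is home in the tunnel and let go, and the job was handed in at about 19 s with the closed fingers holding the switch at its end stop, just past step 3; no verdict came back, and I read the lever's position from force and geometry (about 13 N, no further travel) rather than from a picture.

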